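Look into the lever-lid food caddy

ROBOT

A 6-joint arm with a two-finger parallel gripper is mounted at the origin on a cart in front of the work surface, level with it; the furniture and walls round the work are solid. World frame = base frame: x ahead of the robot, y to its left, z up, the work surface at z = 0. Lengths are in m, angles in rad, forces in N, time in s.
With the tool pointing down it reaches from about 0.25 to 0.725 m from the base axis. Payload 4 kg.
Tool frame: the origin (TCP) lies midway between the tips of the shut fingers; the grasp point (between the pads) lies 19 mm behind it; z points along the fingers, y is the line along which they close (so a half turn about z gives the same grasp; the last joint's range is limited). The gripper opens to 85 mm and grips with 20 to 120 N. Pads are 22 mm wide; open, the fingers measure 114 mm over their backs; the gripper's body (76 mm by 85 mm) begins 54 mm behind the grasp point. The pads swing forward as they close: fully open they stand 13 mm farther back than shut.
Start: joints at [-1.144, 0.241, 0.005, 1.335, 0, 1.571], TCP at [0.207, -0.455, 0.231] pointing down, gripper open.
Joint ranges: [-2.72, 2.72], [-1.05, 1.87], [-1.09, 1.28], [-1.99, 2.15], [-1.42, 1.44], [-3.14, 3.14]. Speed limits (rad/s): [2.79, 2.79, 3.14, 3.14, 3.14, 3.14].

INTERFACE

Orientations are given as a unit quaternion [x, y, z, w].
In Python, from workcell import get_obs, camera, job_done, silhouettes gives the robot as it stands. The module is installed in compiled form; this text tells all that it offers.
- The arm moves only by the tool drive_tool, never from a script. Its argument "increments" is a list of rows, each a list of 3 entries, a list of its own where there are three numbers: the shift along the world's x, y, z in mm, then the turn, a rotation vector about the world's x, y, z in degrees, then the opening, from 0 (shut) to 1 (fully open). A call has 1 to 8 rows; each row shifts and turns the commanded pose from where the row before left it; what a row does not reach is not made up. A row lasts 1/12 s, in which the tool goes at most 41.7 mm and 7.16 degrees, less where a joint would pass 70% of its speed; a pose out of reach is approached as far as the arm can. A call is refused whole if a number of a shift passes 41.7 or a number of a turn 7.16, either way. A call with a gripper value outside its range is refused whole. The fingers move at their own pace and stop on an object; the grip force is fixed at half the most. Time passes only in rows, so rows that do not move let the fingers close. It gives the time, the measured TCP pose, the force, the opening and the grip force at its end, in the units of the state.
- get_obs(): the state, without advancing time (a new reading comes with each control period).
- camera(name): name is "scene" or "top" or "wrist"; returns a dict with "image" (420x560x3 uint8, red, green, blue), "K" (3x3 intrinsics, pixels), "view" (4x4, takes a point from world to camera coordinates). Camera axes: x right, y down, z forward; pixel columns grow to the right and rows downward; lengths in m; the calibration is good to about 2 mm. A picture is of the moment at which its call begins. There is no depth.
- job_done(): hands the job in; it is judged then, once.
Trained networks look in a picture, given as the dict that the camera call returned (one of the last four; its "shot" number tells which), for a name from the list of things; names that differ only in an ending like _2 or _b are one class to them, and where a whole thing is asked for, a point or a joint stands for the part that bears it (a point fixed in the world has none). Each returns a list of dicts, best first, with "conf" (0 to 1); they miss things now and then, are a little off and sometimes report something else, mostly with a low value. They report only what shows in the picture. A call takes as long as a camera call.
- silhouettes(query, picture): "region" (420x560 bool, what is visible of it) and "bbox" ([left, top, right, bottom] in pixels, round what is visible of it).
The state is a dict: "clock": time; "joint_pos": joint angles; "joint_vel": joint speeds; "tau": joint torques, N m; "eef_pos": TCP position; "tool_rot": TCP orientation; "ft_force": force on the tool from outside, world axes, zero at the start; "ft_torque": the same for the moment, N m; "grip_width": finger opening in m; "grasp_force": force on a finger pad.
Only numpy, scipy, OpenCV 4.12 (cv2) and the standard library are available. Lean on these libraries where they do the work, as an engineer would, in place of code of your own. Each camera call takes 0.05 s, during which the arm holds its last target. There are 200 camera calls.

TASK

Let me see whether the taller of the two lever-lid food caddies on the worktop needs emptying: press its front lever down with the fingertips until its lid stands wide open, without forcing it, keep it open for at least two seconds, then ease the lever back up so that the lid comes down gently and shuts without slamming. Work only by that lever, without touching the lid; grasp nothing, leave the lower caddy shut, and leave the mug, sugar bowl, jar and spoon where they are.

Things in the scene. Friction and masses are not known exactly. Their poses are not given: they have to be found in the camera images.
- tall: the taller caddy, a plain bright metal open box 160 (x, depth) x 170 (y, width) x 190 mm high with a flat lid, fixed to the worktop; origin at the centre of its underside, z up, its front with the lever faces its own -x, turned up to 0.45 rad either way from facing the robot. Wall cabinets hang 470 mm above the worktop from about x = 0.6 m on: keep the wrist short of them
- tall_press (a point): the point to press, mid upper face of the tall caddy's lever paddle, a black ribbed plate 84 mm wide (y), 30 deep (x), 8 thick on a steel bar out of the front. At rest it is 74 mm in front of the front face, 127 mm above the worktop, the paddle sloping up 0.2 rad outward; pressed home it is about 36 mm lower, sloping down 0.2 rad, about as far out. It moves with the lever
- tall_paddle: the lever with its paddle on the tall caddy; origin on its pivot, 15 mm behind the front face and 105 mm above the worktop, 90 mm from the middle of the paddle
- tall_lever (a joint): angle of the tall caddy's lever: 0 at rest (up), 0.40 pressed down to its firm stop, where over 60 N strains it. It is linked to the lid: lid angle = 3 x lever angle. The weight of the lid pushes it up; holding it takes roughly 2 to 7 N at the paddle. No damper: let go, the lid slams
- tall_lid (a joint): angle of the tall caddy's lid: 0 shut, 1.2 wide open (lever at its stop); it grows as the lid opens; the lid is hinged along the far (+x) rim and its front edge rises to about 350 mm above the worktop, moving away from the lever
- tall_cover: the lid of the tall caddy, a plate 168 x 178 mm, 14 mm thick; origin on its hinge line, 84 mm behind the caddy's centre and 190 mm above the worktop; shut, it reaches along its own -x to 5 mm in front of the caddy's front face
- low: the lower caddy, of the same make, 120 (depth) x 130 (width) x 115 mm high, fixed; origin at the centre of its underside, front with its own lever at its -x (paddle 74 mm in front of the front face, 84 mm wide, 87 mm above the worktop). The two caddies swap sides from start to start, at least 300 mm apart
- low_lid (a joint): angle of the low caddy's lid, 0 shut, grows as it opens; leave it shut
- mug: loose spotted china mug, 92 x 127 x 93 mm high, on the right; origin at the centre of its underside; leave it
- bowl: loose footed china sugar bowl with two ears, 78 x 116 x 56 mm, on the left; origin at the centre of its underside; leave it
- spoon: loose teaspoon 132 mm long and 10 mm high, lying in front, between the two caddies; origin at its underside; leave it
- jar: loose small glass storage jar, 64 mm across and 82 mm high, standing between the two caddies; origin at the centre of its underside; leave it

How it is judged:
By the outcome, as a careful person would: the job done as asked, in the order asked, and still so for the second after the job is handed in, with the robot touching nothing.
It also fails if it takes over 40 s, if anything falls off the work surface, if the arm or the gripper's body presses on something with over 40 N, if the wrist force passes 120 N, or if a joint passes its speed limit or range.

## Working session

There is one attempt and no reset: what is moved stays moved. The work goes in short steps, Python scripts to look and compute and a tool call to move; the robot and the scene stay as the last step left them, time stands still between calls to the robot, and variables do not carry over. Pictures are saved under pics/ and viewed, at most 10 in all, crops included, and the job is handed in when it is done.

Besides the shell and the picture viewer there is one more tool, called after "Request:" by a JSON object that holds its "method" and its "body". drive_tool: Moves the arm, as the interface text tells. Its arguments: {"type":"object","properties":{"increments":{"type":"array"}},"required":["increments"]}

```bash
mkdir -p pics; python3 - <<'E'
from workcell import *
import cv2,numpy as np
o=get_obs();print(o['clock'],o['eef_pos'],o['tool_rot'],o['grip_width'])
for n in('scene','top'):
    c=camera(n);cv2.imwrite(f'pics/{n}.png',c['image'][:,:,::-1])
    np.savez(f'{n}.npz',K=c['K'],V=c['view'])
    print(n,c['K'].tolist(),c['view'].round(4).tolist())
    for q in('tall','tall_paddle','tall_cover','low','jar','mug','bowl','spoon'):
        for s in silhouettes(q,c)[:2]:
            r=np.argwhere(s['region']);print(q,round(s['conf'],2),s['bbox'],r.mean(0)[::-1].round(1),len(r))
E
```

```text
0.0 [ 0.20671901 -0.45458174  0.23041778] [ 9.77318954e-01  2.11770089e-01 -2.13598404e-04 -1.02250089e-03] 0.08554868958432493
scene [[448.4626964964239, 0.0, 272.89345509652776], [0.0, 448.4626964964239, 205.37157437079787], [0.0, 0.0, 1.0]] [[0.4637, -0.886, 0.0041, -0.2583], [-0.6119, -0.3237, -0.7216, 0.4414], [0.6407, 0.3321, -0.6923, 1.4685], [0.0, 0.0, 0.0, 1.0]]
tall 0.56 [308.6, 219.2, 355.3, 273.0] [333.8 243.8] 1845
tall 0.44 [227.5, 206.7, 256.6, 221.4] [237. 213.] 318
tall_paddle 0.55 [308.0, 242.5, 335.3, 263.6] [322.8 253.1] 232
tall_cover 0.63 [262.8, 212.0, 275.0, 239.7] [268.2 223.8] 341
low 0.57 [225.3, 206.6, 254.3, 223.1] [236.4 213.4] 332
jar 0.63 [261.0, 212.4, 274.5, 241.0] [268.1 224.1] 331
mug 0.85 [379.1, 274.0, 404.2, 311.7] [392.7 292.6] 625
bowl 0.68 [138.5, 194.1, 156.0, 212.7] [149.1 201.5] 260
top [[442.5491372633029, 0.0, 271.7250372476538], [0.0, 442.5491372633029, 213.09156282138136], [0.0, 0.0, 1.0]] [[-0.3318, -0.9433, 0.0043, 0.1701], [-0.866, 0.3027, -0.3981, 0.5224], [0.3742, -0.1358, -0.9173, 1.4578], [0.0, 0.0, 0.0, 1.0]]
tall 0.64 [308.2, 147.6, 371.2, 226.2] [338.3 185.2] 3863
tall_paddle 0.75 [337.5, 202.4, 365.7, 223.9] [346.9 216.8] 299
tall_cover 0.92 [308.8, 149.9, 367.9, 197.4] [340.3 173.5] 2218
tall_cover 0.39 [122.4, 282.9, 145.7, 312.1] [133.  297.1] 437
low 0.87 [193.2, 201.5, 236.8, 262.8] [211.5 229.7] 2178
jar 0.88 [256.8, 212.5, 274.3, 235.9] [264.5 223.2] 335
mug 0.64 [397.5, 187.9, 428.0, 221.1] [410.2 202.5] 660
bowl 0.7 [121.7, 287.1, 147.7, 311.4] [132.7 298. ] 422
bowl 0.68 [336.1, 201.7, 361.1, 225.9] [347.3 216.4] 325
```

```bash
python3 - <<'E'
import cv2
a=cv2.imread('pics/scene.png')[170:330,100:420];b=cv2.imread('pics/top.png')[130:320,110:440]
cv2.imwrite('pics/s2.png',cv2.resize(a,None,fx=2.5,fy=2.5,interpolation=2));cv2.imwrite('pics/t2.png',cv2.resize(b,None,fx=2.4,fy=2.4,interpolation=2))
E
```

```text
(no output)
```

View pics/s2.png

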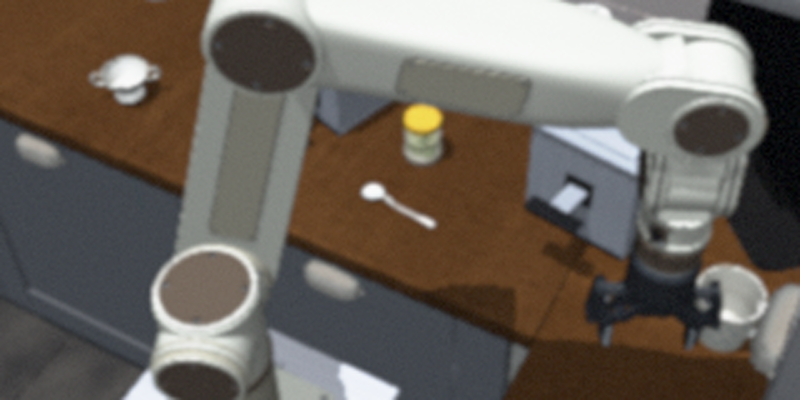

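View pics/t2.png

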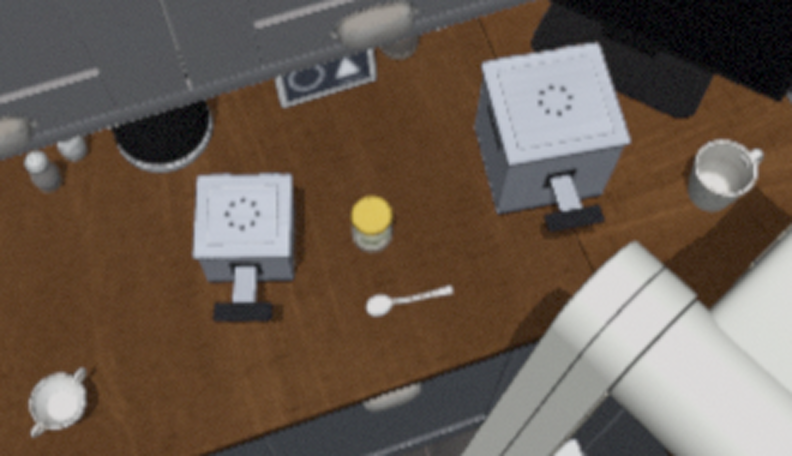

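The tall caddy is on the right, with its lid corners in the top crop at about (483,62), (600,45), (627,143) and (500,165). Its paddle runs from (545,222) to (602,214). I'll fit its pose next.

```bash
cat > h.py <<'E'
import numpy as np
def proj(n,P):
    d=np.load(f'{n}.npz');P=np.atleast_2d(P);c=P@d['V'][:3,:3].T+d['V'][:3,3];u=c@d['K'].T;return u[:,:2]/u[:,2:]
def R(t):return np.array([[np.cos(t),-np.sin(t),0],[np.sin(t),np.cos(t),0],[0,0,1]])
E
python3 - <<'E'
from h import *
from scipy.optimize import least_squares
T=lambda p:np.array(p)/2.4+[110,130]
S=lambda p:np.array(p)/2.5+[100,170]
zt=.204
obs=[('top',T(p),q) for p,q in [((483,62),(.084,.089,zt)),((600,45),(.084,-.089,zt)),((627,143),(-.084,-.089,zt)),((500,165),(-.084,.089,zt)),((545,222),(-.154,.042,.127)),((602,214),(-.154,-.042,.127)),((500,211),(-.08,.085,0))]]
obs+=[('scene',S(p),q) for p,q in [((527,202),(-.154,.042,.127)),((582,228),(-.154,-.042,.127)),((632,256),(-.08,-.085,0))]]
f=lambda v:np.concatenate([proj(n,R(v[2])@np.array(q)+[v[0],v[1],0])[0]-uv for n,uv,q in obs])
r=least_squares(f,[.55,-.2,0],loss='soft_l1');print(r.x,r.fun.reshape(-1,2).round(1) if len(r.fun)==20 else 0)
x,y,t=r.x
print('press',R(t)@[-.154,0,.127]+[x,y,0])
for q in[(-.084,-.089,zt),(-.084,.089,zt)]:print(R(t)@q+[x,y,0])
# mug top approx ray z=.09
d=np.load('top.npz');
for n,uv,z in[('mug',(410,202),.05),('jar',(264.5,223),.04)]:
    ray=d['V'][:3,:3].T@np.linalg.solve(d['K'],[*uv,1]);c=-d['V'][:3,:3].T@d['V'][:3,3];print(n,c+ray*(z-c[2])/ray[2])
E
```

```text
[ 0.57697515 -0.2770693  -0.14079453] [[-0.3 -0.4]
 [-0.1 -1.8]
 [ 2.3 -0.9]
 [ 4.1 -0.8]
 [ 1.   0.5]
 [ 0.7 -0.5]
 [-1.   2.1]
 [-0.8 -1.4]
 [-2.2 -0.9]
 [-5.2  2.4]]
press [ 0.42449901 -0.25545851  0.127     ]
[ 0.48131699 -0.35340093  0.204     ]
[ 0.5062957  -0.17716227  0.204     ]
mug [ 0.44538831 -0.52241487  0.05      ]
jar [0.54840111 0.01576498 0.04      ]
```

Request:
{"method": "drive_tool", "body": {"increments": [[[22,20,0],[0,0,-4],0],[[22,20,0],[0,0,-4],0],[[22,20,0],[0,0,-4],0],[[22,20,0],[0,0,-4],0],[[22,20,0],[0,0,-4],0],[[22,20,0],[0,0,-4],0],[[22,20,0],[0,0,-4],0],[[22,20,0],[0,0,-4],0]]}}

```text
clock: 1.57
eef_pos: [0.3839, -0.2941, 0.2314]
tool_rot: [0.998, -0.068, 0.0, 0.0]
ft_force: [0.2, -0.7, 0.3]
grip_width: -0.0001
grasp_force: 0.0
```

```bash
python3 - <<'E'
from workcell import *
import cv2,numpy as np
o=get_obs();print(o['clock'],o['eef_pos'],o['tool_rot'],o['grip_width'])
from h import *
for n in('wrist','top','scene'):
    c=camera(n);cv2.imwrite(f'pics/{n}b.png',c['image'][:,:,::-1])
    np.savez(f'{n}.npz',K=c['K'],V=c['view'])
    for q in('tall','tall_paddle','tall_cover'):
        for s in silhouettes(q,c)[:2]:
            r=np.argwhere(s['region']);print(n,q,round(s['conf'],2),s['bbox'],r.mean(0)[::-1].round(1),len(r))
    print(proj(n,R(-.14)@[-.154,0,.127]+[.577,-.277,0]))
E
```

```text
1.5667 [ 0.38391133 -0.29405675  0.23144403] [ 9.97714556e-01 -6.75694484e-02  1.53487129e-04  1.07835572e-04] -7.197798917119204e-05
wrist tall 0.71 [0.4, 0.0, 384.5, 181.0] [205.2  59.9] 29508
wrist tall_paddle 0.89 [153.6, 53.1, 278.4, 182.2] [215.9 132.9] 8966
wrist tall_cover 0.92 [1.5, 0.7, 380.7, 34.6] [191.3  14.7] 11574
[[216.99332687 165.17883701]]
top tall 0.67 [308.8, 150.2, 372.7, 226.6] [338.2 185.5] 3699
top tall_paddle 0.85 [338.9, 202.1, 361.7, 225.2] [347.6 216.9] 279
[[349.82721583 220.84569531]]
scene tall 0.89 [310.6, 201.9, 377.1, 275.0] [345.5 238.6] 2213
scene tall 0.25 [376.4, 276.1, 402.9, 308.8] [389.9 292.2] 783
scene tall_paddle 0.47 [310.3, 244.5, 327.5, 260.3] [320.5 253.5] 158
scene tall_cover 0.74 [243.7, 243.1, 275.4, 261.3] [255.2 250.2] 45
scene tall_cover 0.56 [312.2, 202.5, 377.8, 241.2] [354.4 218.7] 845
[[320.22370037 254.77963555]]
```

View pics/wristb.png

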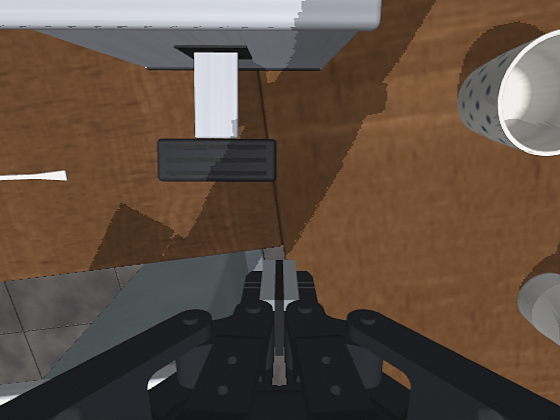

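The wrist view shows the paddle squarely at (158–276, 140–182), centre (217,160). The model predicted (217,165), so the press point is about 3.5 mm farther out in x, near (0.427, -0.256).

Request:
{"method": "drive_tool", "body": {"increments": [[[14,13,0],[0,0,0],0],[[14,13,0],[0,0,0],0],[[14,12,0],[0,0,0],0],[[0,0,-20],[0,0,0],0],[[0,0,-25],[0,0,0],0],[[0,0,-25],[0,0,0],0],[[0,0,-15],[0,0,0],0],[[0,0,-5],[0,0,0],0]]}}

```text
clock: 2.83
eef_pos: [0.423, -0.2563, 0.1385]
tool_rot: [0.998, -0.066, -0.002, -0.001]
ft_force: [0.2, 0.2, 0.5]
grip_width: -0.0001
grasp_force: 0.0
```

Request:
{"method": "drive_tool", "body": {"increments": [[[0,0,-3],[0,0,0],0],[[0,0,-3],[0,0,0],0],[[0,0,-3],[0,0,0],0],[[0,0,-3],[0,0,0],0],[[0,0,0],[0,0,0],0]]}}

```text
clock: 3.25
eef_pos: [0.4252, -0.2573, 0.1295]
tool_rot: [0.998, -0.066, 0.0, 0.0]
ft_force: [-0.5, -0.3, 0.1]
grip_width: 0.0001
grasp_force: 0.0
```

```bash
python3 - <<'E'
from workcell import *
import cv2
c=camera('wrist');cv2.imwrite('pics/wc.png',c['image'][:,:,::-1]);print(get_obs()['ft_force'])
E
```

```text
[-0.21836513 -0.60883171  0.92526112]
```

View pics/wc.png

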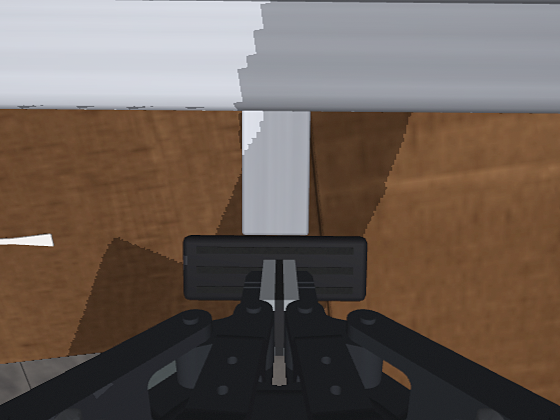

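The fingertips are centred over the paddle (tips at about (280,265), paddle 184–367 × 237–300). Now I'll press slowly.

Request:
{"method": "drive_tool", "body": {"increments": [[[2,0,-2],[0,0,0],0],[[0,0,-2],[0,0,0],0],[[0,0,-2],[0,0,0],0],[[0,0,-2],[0,0,0],0],[[0,0,-2],[0,0,0],0],[[0,0,-2],[0,0,0],0],[[0,0,-2],[0,0,0],0],[[0,0,-2],[0,0,0],0]]}}

```text
clock: 3.97
eef_pos: [0.4268, -0.2572, 0.1131]
tool_rot: [0.998, -0.066, -0.0, 0.0]
ft_force: [-2.8, -0.6, 3.5]
grip_width: -0.0
grasp_force: 2.0
```

Request:
{"method": "drive_tool", "body": {"increments": [[[0,0,-2],[0,0,0],0],[[0,0,-2],[0,0,0],0],[[0,0,-2],[0,0,0],0],[[0,0,-2],[0,0,0],0],[[0,0,-2],[0,0,0],0],[[0,0,-1],[0,0,0],0],[[0,0,0],[0,0,0],0]]}}

```text
clock: 4.55
eef_pos: [0.427, -0.257, 0.1018]
tool_rot: [0.998, -0.066, -0.0, -0.0]
ft_force: [-2.3, -1.3, 2.8]
grip_width: -0.0001
grasp_force: 1.2
```

Request:
{"method": "drive_tool", "body": {"increments": [[[0,0,-1],[0,0,0],0],[[0,0,-1],[0,0,0],0],[[0,0,-1],[0,0,0],0],[[0,0,-1],[0,0,0],0],[[0,0,-1],[0,0,0],0],[[0,0,0],[0,0,0],0]]}}

```text
clock: 5.05
eef_pos: [0.4273, -0.2571, 0.0971]
tool_rot: [0.998, -0.066, 0.0, -0.0]
ft_force: [-1.3, 0.6, 0.9]
grip_width: -0.0001
grasp_force: 0.8
```

Request:
{"method": "drive_tool", "body": {"increments": [[[0,0,-1],[0,0,0],0],[[0,0,0],[0,0,0],0]]}}

```text
clock: 5.22
eef_pos: [0.4274, -0.2572, 0.0962]
tool_rot: [0.998, -0.066, 0.0, -0.0]
ft_force: [0.4, 0.6, 1.2]
grip_width: 0.0002
grasp_force: 0.7
```

Request:
{"method": "drive_tool", "body": {"increments": [[[0,0,-1],[0,0,0],0],[[0,0,0],[0,0,0],0]]}}

```text
clock: 5.38
eef_pos: [0.4274, -0.2572, 0.0953]
tool_rot: [0.998, -0.066, 0.0, 0.0]
ft_force: [-0.4, 0.7, 1.6]
grip_width: -0.0001
grasp_force: 0.6
```

```bash
python3 - <<'E'
from workcell import *
import cv2,numpy as np
from h import *
c=camera('scene');np.savez('scene.npz',K=c['K'],V=c['view']);im=c['image'][:,:,::-1].copy()
x,y,t=.580,-.277,-.14
for a,col in((1.0,(0,0,255)),(1.1,(0,255,255)),(1.2,(0,255,0))):
    q=[R(t)@[.084-.168*np.cos(a)+0*s,s,.19+.168*np.sin(a)]+[x,y,0] for s in(-.089,.089)]
    p=proj('scene',np.array(q));print(a,p.round(1).tolist())
cv2.imwrite('pics/sd.png',cv2.resize(im[130:290,270:480],None,fx=3,fy=3,interpolation=2));print(get_obs()['ft_force'],get_obs()['eef_pos'])
E
```

```text
1.0 [[371.8, 198.4], [325.2, 177.8]]
1.1 [[374.2, 194.1], [327.6, 173.8]]
1.2 [[376.6, 190.0], [330.0, 170.0]]
[0.97236371 1.07028327 0.59137402] [ 0.4274069  -0.25716012  0.09531014]
```

View pics/sd.png

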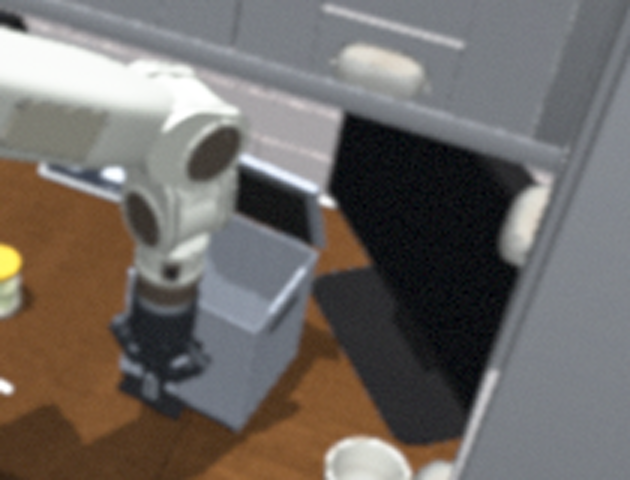

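The lid is well open, with its front corner at about (376,193), which means roughly 1.15 rad. I'll ease on to the stop.

Request:
{"method": "drive_tool", "body": {"increments": [[[0,0,-1],[0,0,0],0],[[0,0,0],[0,0,0],0]]}}

```text
clock: 5.6
eef_pos: [0.4272, -0.2572, 0.0942]
tool_rot: [0.998, -0.066, 0.0, 0.0]
ft_force: [0.6, 1.2, 1.3]
grip_width: 0.0
grasp_force: 0.6
```

Request:
{"method": "drive_tool", "body": {"increments": [[[0,0,-0.7],[0,0,0],0],[[0,0,0],[0,0,0],0]]}}

```text
clock: 5.77
eef_pos: [0.4271, -0.2572, 0.0935]
tool_rot: [0.998, -0.066, 0.0, 0.0]
ft_force: [1.1, 1.1, 0.1]
grip_width: 0.0004
grasp_force: 0.5
```

Request:
{"method": "drive_tool", "body": {"increments": [[[0,0,-0.7],[0,0,0],0],[[0,0,0],[0,0,0],0]]}}

```text
clock: 5.93
eef_pos: [0.4269, -0.2572, 0.0927]
tool_rot: [0.998, -0.066, -0.0, 0.0]
ft_force: [0.3, -0.4, 1.3]
grip_width: -0.0001
grasp_force: 0.5
```

Request:
{"method": "drive_tool", "body": {"increments": [[[0,0,-0.7],[0,0,0],0],[[0,0,0],[0,0,0],0]]}}

```text
clock: 6.1
eef_pos: [0.427, -0.2572, 0.0925]
tool_rot: [0.998, -0.066, 0.0, 0.0]
ft_force: [-0.2, 1.8, 4.2]
grip_width: -0.0001
grasp_force: 2.0
```

The stop is felt: force is rising and z has stopped following. A small firm-up, then hold.

Request:
{"method": "drive_tool", "body": {"increments": [[[0,0,-0.4],[0,0,0],0],[[0,0,0],[0,0,0],0],[[0,0,0],[0,0,0],0],[[0,0,0],[0,0,0],0]]}}

```text
clock: 6.43
eef_pos: [0.427, -0.2572, 0.0924]
tool_rot: [0.998, -0.066, 0.0, 0.0]
ft_force: [-2.0, 1.1, 6.2]
grip_width: 0.0
grasp_force: 3.2
```

Request:
{"method": "drive_tool", "body": {"increments": [[[0,0,0],[0,0,0],0],[[0,0,0],[0,0,0],0],[[0,0,0],[0,0,0],0],[[0,0,0],[0,0,0],0],[[0,0,0],[0,0,0],0],[[0,0,0],[0,0,0],0],[[0,0,0],[0,0,0],0],[[0,0,0],[0,0,0],0]]}}

```text
clock: 7.1
eef_pos: [0.427, -0.2572, 0.0924]
tool_rot: [0.998, -0.066, 0.0, 0.0]
ft_force: [-0.2, 0.8, 6.1]
grip_width: 0.0
grasp_force: 3.1
```

Request:
{"method": "drive_tool", "body": {"increments": [[[0,0,0],[0,0,0],0],[[0,0,0],[0,0,0],0],[[0,0,0],[0,0,0],0],[[0,0,0],[0,0,0],0],[[0,0,0],[0,0,0],0],[[0,0,0],[0,0,0],0],[[0,0,0],[0,0,0],0],[[0,0,0],[0,0,0],0]]}}

```text
clock: 7.77
eef_pos: [0.427, -0.2572, 0.0924]
tool_rot: [0.998, -0.066, 0.0, 0.0]
ft_force: [-1.3, 1.2, 5.9]
grip_width: 0.0
grasp_force: 3.1
```

Request:
{"method": "drive_tool", "body": {"increments": [[[0,0,0],[0,0,0],0],[[0,0,0],[0,0,0],0],[[0,0,0],[0,0,0],0],[[0,0,0],[0,0,0],0],[[0,0,0],[0,0,0],0],[[0,0,0],[0,0,0],0],[[0,0,0],[0,0,0],0],[[0,0,0],[0,0,0],0]]}}

```text
clock: 8.43
eef_pos: [0.427, -0.2572, 0.0925]
tool_rot: [0.998, -0.066, 0.0, 0.0]
ft_force: [-1.3, 0.4, 5.3]
grip_width: 0.0002
grasp_force: 3.1
```

```bash
python3 - <<'E'
from workcell import *
import cv2
c=camera('scene');im=c['image'][:,:,::-1]
cv2.imwrite('pics/se.png',cv2.resize(im[130:290,270:480],None,fx=3,fy=3,interpolation=2))
E
```

```text
(no output)
```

View pics/se.png

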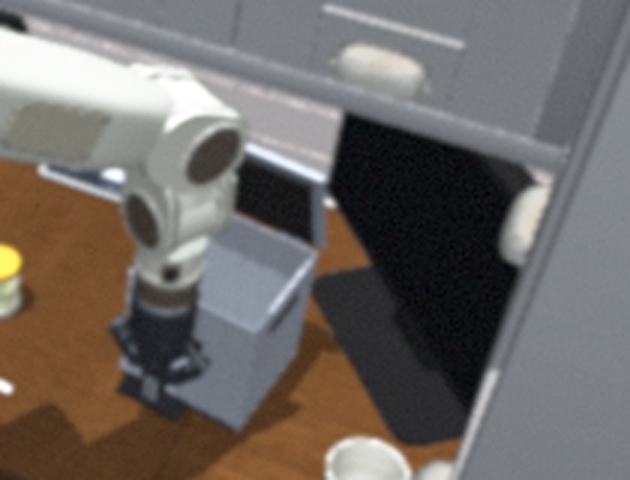

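The lid is wide open, with its corner at about (378,190), matching the 1.2 rad prediction. I'll hold a little longer, then ease it up.

Request:
{"method": "drive_tool", "body": {"increments": [[[0,0,0],[0,0,0],0],[[0,0,0],[0,0,0],0],[[0,0,0],[0,0,0],0],[[0,0,0],[0,0,0],0],[[0,0,0.5],[0,0,0],0],[[0,0,0.8],[0,0,0],0],[[0,0,0.8],[0,0,0],0],[[0,0,0.8],[0,0,0],0]]}}

```text
clock: 9.15
eef_pos: [0.4266, -0.2571, 0.0945]
tool_rot: [0.998, -0.066, -0.0, -0.0]
ft_force: [0.3, -0.2, 0.9]
grip_width: 0.0
grasp_force: 0.5
```

Request:
{"method": "drive_tool", "body": {"increments": [[[0,0,0.8],[0,0,0],0],[[0,0,0.8],[0,0,0],0],[[0,0,0.8],[0,0,0],0],[[0,0,0.8],[0,0,0],0],[[0,0,0.8],[0,0,0],0],[[0,0,0.8],[0,0,0],0],[[0,0,0.8],[0,0,0],0],[[0,0,0.8],[0,0,0],0]]}}

```text
clock: 9.82
eef_pos: [0.4268, -0.2571, 0.1012]
tool_rot: [0.998, -0.066, -0.0, -0.0]
ft_force: [-1.7, -0.4, 1.6]
grip_width: 0.0003
grasp_force: 1.1
```

Request:
{"method": "drive_tool", "body": {"increments": [[[0,0,0.8],[0,0,0],0],[[0,0,0.8],[0,0,0],0],[[0,0,0.8],[0,0,0],0],[[0,0,0.8],[0,0,0],0],[[0,0,0.8],[0,0,0],0],[[0,0,0.8],[0,0,0],0],[[0,0,0.8],[0,0,0],0],[[0,0,0.8],[0,0,0],0]]}}

```text
clock: 10.48
eef_pos: [0.427, -0.2571, 0.1076]
tool_rot: [0.998, -0.066, 0.0, -0.0]
ft_force: [-2.6, 0.2, 3.1]
grip_width: 0.0
grasp_force: 1.6
```

Request:
{"method": "drive_tool", "body": {"increments": [[[0,0,0.8],[0,0,0],0],[[0,0,0.8],[0,0,0],0],[[0,0,0.8],[0,0,0],0],[[0,0,0.8],[0,0,0],0],[[0,0,0.8],[0,0,0],0],[[0,0,0.8],[0,0,0],0],[[0,0,0.8],[0,0,0],0],[[0,0,0.8],[0,0,0],0]]}}

```text
clock: 11.15
eef_pos: [0.4274, -0.2572, 0.1141]
tool_rot: [0.998, -0.066, 0.0, 0.0]
ft_force: [-0.7, 0.9, 3.5]
grip_width: 0.0001
grasp_force: 1.6
```

Request:
{"method": "drive_tool", "body": {"increments": [[[0,0,0.7],[0,0,0],0],[[0,0,0.7],[0,0,0],0],[[0,0,0.7],[0,0,0],0],[[0,0,0.7],[0,0,0],0],[[0,0,0.7],[0,0,0],0],[[0,0,0.6],[0,0,0],0],[[0,0,0.6],[0,0,0],0],[[0,0,0.6],[0,0,0],0]]}}

```text
clock: 11.82
eef_pos: [0.4279, -0.2573, 0.1196]
tool_rot: [0.998, -0.066, 0.001, 0.0]
ft_force: [2.7, 1.1, 3.3]
grip_width: 0.0002
grasp_force: 1.7
```

Request:
{"method": "drive_tool", "body": {"increments": [[[0,0,0.5],[0,0,0],0],[[0,0,0.5],[0,0,0],0],[[0,0,0.5],[0,0,0],0],[[0,0,0.5],[0,0,0],0],[[0,0,0.5],[0,0,0],0],[[0,0,0.5],[0,0,0],0],[[0,0,0.5],[0,0,0],0],[[0,0,0.5],[0,0,0],0]]}}

```text
clock: 12.48
eef_pos: [0.4271, -0.2574, 0.1233]
tool_rot: [0.998, -0.066, 0.0, 0.0]
ft_force: [3.9, 0.0, 2.4]
grip_width: 0.0005
grasp_force: 1.7
```

Request:
{"method": "drive_tool", "body": {"increments": [[[0,0,0.5],[0,0,0],0],[[0,0,0.5],[0,0,0],0],[[0,0,0.5],[0,0,0],0],[[0,0,0.5],[0,0,0],0],[[0,0,0.5],[0,0,0],0],[[0,0,0.5],[0,0,0],0],[[0,0,0.5],[0,0,0],0],[[0,0,0.5],[0,0,0],0]]}}

```text
clock: 13.15
eef_pos: [0.427, -0.2572, 0.1273]
tool_rot: [0.998, -0.066, 0.0, 0.0]
ft_force: [2.6, -1.4, 3.2]
grip_width: 0.0001
grasp_force: 1.8
```

Request:
{"method": "drive_tool", "body": {"increments": [[[0,0,0.5],[0,0,0],0],[[0,0,0.5],[0,0,0],0],[[0,0,0.5],[0,0,0],0],[[0,0,0.5],[0,0,0],0],[[0,0,0.5],[0,0,0],0],[[0,0,0.5],[0,0,0],0],[[0,0,0.5],[0,0,0],0],[[0,0,0.5],[0,0,0],0]]}}

```text
clock: 13.82
eef_pos: [0.426, -0.2567, 0.1306]
tool_rot: [0.998, -0.066, -0.001, -0.0]
ft_force: [-0.2, -0.3, -0.1]
grip_width: 0.0002
grasp_force: 0.0
```

Contact is lost at z ≈ 0.13, the rest height. Now I'll lift clear, back off and check.

Request:
{"method": "drive_tool", "body": {"increments": [[[0,0,1],[0,0,0],0],[[0,0,3],[0,0,0],0],[[0,0,10],[0,0,0],0],[[0,0,20],[0,0,0],0],[[-10,0,25],[0,0,0],0],[[-20,0,25],[0,0,0],0],[[-20,0,10],[0,0,0],0],[[0,0,0],[0,0,0],0]]}}

```text
clock: 14.48
eef_pos: [0.3758, -0.2579, 0.2292]
tool_rot: [0.998, -0.067, 0.002, 0.002]
ft_force: [0.2, -0.0, -1.4]
grip_width: -0.0003
grasp_force: 0.0
```

```bash
python3 - <<'E'
from workcell import *
import cv2
im=camera('top')['image'][:,:,::-1];o=get_obs();print(o['clock'],o['ft_force'],o['eef_pos'])
cv2.imwrite('pics/tf.png',cv2.resize(im[130:320,110:440],None,fx=2.4,fy=2.4,interpolation=2))
E
```

```text
14.5333 [ 0.39512832 -0.00731847 -0.68973154] [ 0.37682368 -0.25774491  0.22775719]
```

View pics/tf.png

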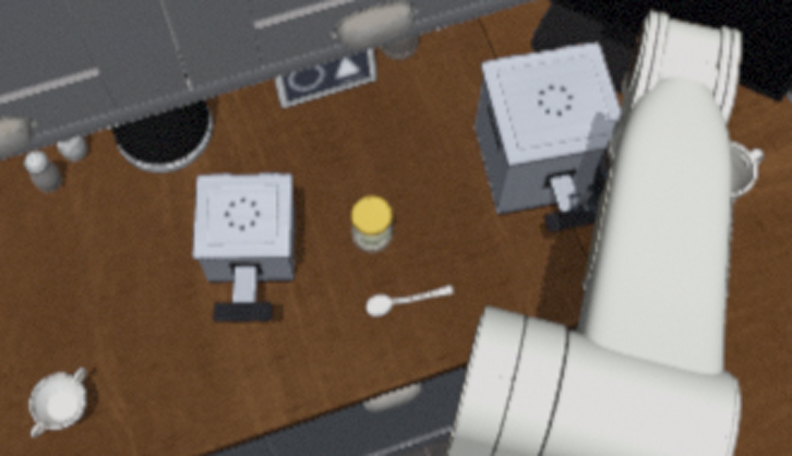

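The lid is shut, with its corners at (483,62) and (500,165) as at the start. Everything else is where it was.

```bash
python3 -c "
from workcell import *
print(job_done())"
```

```text
the job is handed in; nothing more can be done
None
```

I pressed the tall caddy's lever to its stop with about 6 N, held the lid wide open for over two seconds, then eased it shut. The arm is clear, the lower caddy stayed shut, nothing else moved, and the job was handed in at about 14.5 s.

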